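Screw the lid on the flask and stand it on the coaster

ROBOT

A 6-joint arm with a two-finger parallel gripper is mounted at the origin on a cart in front of the work surface, level with it; the furniture and walls round the work are solid. World frame = base frame: x ahead of the robot, y to its left, z up, the work surface at z = 0. Lengths are in m, angles in rad, forces in N, time in s.
With the tool pointing down it reaches from about 0.325 to 0.85 m from the base axis. Payload 15.5 kg.
Tool frame: the origin (TCP) lies between the finger pads; the fingertips stand 11 mm ahead of it and the grasp point (between the pads) lies 8 mm behind it; z points along the fingers, y is the line along which they close (so a half turn about z gives the same grasp; the last joint's range is limited). The gripper opens to 91 mm and grips with 3 to 60 N. Pads are 32 mm wide; open, the fingers measure 118 mm over their backs; the gripper's body (76 mm by 178 mm) begins 60 mm behind the grasp point.
Start: joints at [-1.317, 0.494, 1.345, -0, 1.302, -0.096], TCP at [0.214, -0.587, 0.225] pointing down, gripper open.
Joint ranges: [-2.91, 2.91], [-0.82, 2.16], [0.22, 2.67], [-1.22, 4.37], [0.12, 2.79], [-3.08, 3.08]. Speed limits (rad/s): [1.89, 1.89, 2.57, 3.01, 3.01, 3.01].

INTERFACE

Orientations are given as [roll, pitch, yaw] about the fixed x, y, z axes, in that order (R = Rz(yaw) Ry(pitch) Rx(roll)).
In Python, from bench import bot gives the robot as it stands.
- The arm moves only by the tool send_rows, never from a script. Its argument "steps" is a list of rows, each an object of numbers: "grip": the opening, from 0 (shut) to 1 (fully open); "dx", "dy", "dz": the shift along the tool's x, y, z each as a share of 0.6 m, from -1 to 1; "rx", "ry", "rz": the turn, a rotation vector about the tool's x, y, z each as a share of 45 degrees, from -1 to 1. In form: [{"grip": .., "dx": .., "dy": .., "dz": .., "rx": .., "ry": .., "rz": ..}, ...]. A call has 1 to 8 rows; each row shifts and turns the commanded pose from where the row before left it, along the tool's axes as they then stand; what a row does not reach is not made up. A row lasts 1/8 s, in which the tool goes at most 62.5 mm and 10.7 degrees, less where a joint would pass 70% of its speed; a pose out of reach is approached as far as the arm can. A call with a number of a shift or a turn outside -1 to 1 is refused whole. A call with a gripper value outside its range is refused whole. The fingers move at their own pace and stop on an object; "newtons" is the grip in N (left out, the last holds). Time passes only in rows, so rows that do not move let the fingers close. It gives the time, the measured TCP pose, the force, the opening and the grip force at its end, in the units of the state.
- bot.read_state(): the state, without advancing time (a new reading comes with each control period).
- bot.capture(name): name is "side" or "top"; returns a dict with "color" (400x640x3 uint8, red, green, blue), "depth" (400x640 float32, m along the optical axis (not along the pixel's ray), 0 where there is no reading), "intrinsics" (3x3 intrinsics, pixels), "origin" and "orientation" of the camera in the world. Camera axes: x right, y down, z forward; pixel columns grow to the right and rows downward; lengths in m; the calibration is good to about 2 mm. A picture is of the moment at which its call begins.
- bot.hand_in(): hands the job in; it is judged then, once.
Trained networks look in a picture, given as the dict that the camera call returned (one of the last four; its "shot" number tells which), for a name from the list of things; names that differ only in an ending like _2 or _b are one class to them, and where a whole thing is asked for, a point or a joint stands for the part that bears it (a point fixed in the world has none). Each returns a list of dicts, best first, with "p" (0 to 1); they miss things now and then, are a little off and sometimes report something else, mostly with a low value. They report only what shows in the picture. A call takes as long as a camera call. They do not tell look-alikes from the thing itself.
- bot.find_in(picture, name): "position" ([x, y, z] in m, in world coordinates, good to about 4 mm: the middle of the surface that is visible of it).
- bot.outline_of(picture, name): "region" (400x640 bool, what is visible of it).
- bot.place_of(picture, name): "position" ([x, y, z] in m, in world coordinates, good to about 4 mm: a listed point, or the origin of a listed thing).
The state is a dict: "time_s": time; "qpos": joint angles; "joint_velocities": joint speeds; "tau": joint torques, N m; "position": TCP position; "tcp_rot": TCP orientation; "ft_force": force on the tool from outside, world axes, zero at the start; "torque": the same for the moment, N m; "finger_gap": opening from 0.0 (shut) to 1.0 (fully open); "grip_force": force on a finger pad.
Only numpy, scipy, OpenCV 4.12 (cv2) and the standard library are available. Lean on these libraries where they do the work, as an engineer would, in place of code of your own. Each camera call takes 0.05 s, during which the arm holds its last target. There are 200 camera calls.

TASK

Screw the black lid onto the open steel flask, level and right home so that it would not leak; a short turn backwards first lets the thread catch. Then lift the closed flask onto the cork coaster, set it down gently with its whole foot on the cork, and let go. Keep the flask upright throughout and leave the notebook, the ink pad and the eraser where they are.

Things in the scene. Friction and masses are not known exactly. Their poses are not given: they have to be found in the camera images.
- flask: Squat open vacuum flask, brushed steel, black rubber foot, loose, 0.5 to 0.8 kg, upright. Body 78 mm in diameter (too wide to grasp), foot 74. Shoulder at 102 mm, then a neck 52 mm in diameter, 60 over the thread, up to the rim at 125 mm. Origin: centre of the underside, z up. The foot resists about 0.2 N m, more when pressed down; beyond that it turns with the lid.
- flask_mouth (a point): Centre of the flask's mouth, at the height of the rim, 125 mm above the foot. The topmost 6.5 mm of the neck tapers from 52 to 45 mm in diameter as a lead-in for the lid.
- thread_start (a point): Blunt upper end of one thread ridge, on the flask's +x side, 28 mm from its axis, 118 mm above the foot (ridge middle). Right-hand three-start thread, lead 21 mm a turn (3.34 mm per rad): two equal ridges start 120 degrees to either side. Each is 2.5 mm high and falls clockwise (seen from above) through 235 degrees.
- screw_lid: Black screw lid, loop handle on top, loose, 0.11 kg, right way up on the desk. Skirt 71 mm in diameter, 63 inside, 26 mm high. Origin: centre of the skirt's lower edge, z up; handle along x. Above the flask's foot the origin is at 110 to 117 mm resting on the ridges (by angle), 110 mm just dropped into the thread, 104.5 mm home (ceiling on the rim).
- lid_handle (a point): Middle of the handle's bar, 54.5 mm above the skirt's lower edge, on the lid's axis. The bar runs along the lid's x, 64 mm long, 16 mm thick (along y), 14 mm high; under it a gap of 21 mm down to the lid and 40 mm between the legs: pinch the bar's middle across its thickness from above.
- lid_lug (a point): One of three equal slippery lugs inside the skirt (on the lid's +x side; the others at +-120 degrees), 3.2 mm thick, 4 mm above the lower edge. Turned back anticlockwise, they climb the ridges and drop 7 mm past the ridges' upper ends: caught. From there 1.6 rad clockwise is home, up to 0.4 more wedges tight. Before, they have 1.3 mm of play up and down.
- coaster: Round cork coaster, 104 mm in diameter, 5 mm thick, fixed to the desk. Origin: centre of its underside, z up.
- notebook: Bystander: pocket notebook with an elastic band, 141 x 91 x 16 mm, loose, lying behind the flask. Origin: centre of its underside.
- ink_pad: Bystander: closed blue stamp-pad tin, 74 x 113 x 16 mm, loose, near the front edge of the desk. Origin: centre of its underside.
- eraser: Bystander: eraser in a green card sleeve, 22 x 52 x 12 mm, loose, at the right of the work. Origin: centre of its underside.
There are look-alikes about, which are no part of the job. Of the things that look like the coaster, the larger one is meant.

How it is judged:
On the way, in this order (a step that is already met when the one before it is completed fails the run):
1. the lid is screwed right home, level, on the flask (z of screw_lid in the frame of flask between 0.1025 and 0.106 m and angle between the z axis of screw_lid and the z axis of flask, either way round below 0.05 rad and horizontal distance between screw_lid and flask below 0.006 m), for 0.2 s.
2. the closed flask is lifted clear of the desk, upright, hanging from its lid with no more than the thread's play (z of screw_lid in the frame of flask between 0.1025 and 0.107 m and angle between the z axis of screw_lid and the z axis of flask, either way round below 0.05 rad and height (world z) of flask above 0.012 m and angle between flask's own z axis and vertical below 0.3 rad), for 0.2 s.
At the end, for the whole second after the job is handed in: Flask upright (2 degrees) and at rest on the cork coaster, centres within 15 mm (whole foot on the cork), the lid screwed home: level with the flask (3 degrees), its lower edge no more than 106 mm above the flask's foot (104.5 mm is right home) (all of step 1 and horizontal distance between flask and coaster below 0.015 m and z of flask in the frame of coaster between 0.003 and 0.0075 m and angle between flask's own z axis and vertical below 0.04 rad and linear speed of each of flask, screw_lid below 0.02 m/s); the robot touches nothing.
It fails at once if the flask is tipped more than 20 degrees (angle between flask's own z axis and vertical above 0.35 rad).
It fails at once if the flask is dropped or banged onto the coaster (over 80 N) (contact force between flask and coaster above 80 N).
It fails at once if the notebook is moved more than 20 mm (distance of notebook from where it was at the start of the episode above 0.02 m).
It fails at once if the ink pad is moved more than 20 mm (distance of ink_pad from where it was at the start of the episode above 0.02 m).
It fails at once if the eraser is moved more than 20 mm (distance of eraser from where it was at the start of the episode above 0.02 m).
It also fails if it takes over 64 s, if anything falls off the work surface, if the arm or the gripper's body presses on something with over 40 N, if the wrist force passes 120 N, or if a joint passes its speed limit or range.

## Working session

There is one attempt and no reset: what is moved stays moved. The work goes in short steps, Python scripts to look and compute and a tool call to move; the robot and the scene stay as the last step left them, time stands still between calls to the robot, and variables do not carry over. Pictures are saved under pics/ and viewed, at most 10 in all, crops included, and the job is handed in when it is done.

Besides the shell and the picture viewer there is one more tool, called after ">>>" in YAML: its name, and indented under it one key for each argument. send_rows: Moves the arm, as the interface text tells. Its arguments: {"type":"object","properties":{"steps":{"type":"array","items":{"type":"object","properties":{"grip":{"type":"number"},"dx":{"type":"number","minimum":-1,"maximum":1},"dy":{"type":"number","minimum":-1,"maximum":1},"dz":{"type":"number","minimum":-1,"maximum":1},"rx":{"type":"number","minimum":-1,"maximum":1},"ry":{"type":"number","minimum":-1,"maximum":1},"rz":{"type":"number","minimum":-1,"maximum":1}}}},"newtons":{"type":"number"}},"required":["steps"]}

```bash
mkdir -p pics
python3 - <<'E'
from bench import bot
import cv2, numpy as np
s=bot.read_state(); print(s['position'],s['tcp_rot'],s['finger_gap'],s['time_s'])
ims=[]
for n in("top","side"):
    p=bot.capture(n); ims.append(p["color"]); print(n,p["origin"],p["orientation"],p["intrinsics"][0][0])
    for k in("flask","flask_mouth","thread_start","screw_lid","lid_handle","lid_lug","coaster","notebook","ink_pad","eraser"):
        print(k,[(np.round(d["position"],3).tolist(),round(d["p"],2)) for d in bot.place_of(p,k)[:3]])
    cv2.imwrite(f"pics/{n}0.png",p["color"][:,:,::-1])
E
```

```text
[ 0.21349153 -0.5869976   0.22430898] [-3.14031569e+00 -1.02609101e-04  3.48774209e-01] 1.0002241827399003 0.0
top [ 0.50987167 -0.08366603  1.0678037 ] [-3.11644786  0.02053975 -1.56679667] 400.5744931503179
flask [([0.551, 0.028, 0.0], 0.66), ([0.562, 0.061, 0.117], 0.4)]
flask_mouth [([0.557, 0.035, 0.125], 0.81)]
thread_start [([0.56, 0.06, 0.115], 0.56)]
screw_lid [([0.522, 0.231, -0.002], 0.74)]
lid_handle [([0.53, 0.228, 0.053], 0.69)]
lid_lug [([0.554, 0.245, 0.004], 0.73)]
coaster [([0.55, -0.116, 0.005], 0.91), ([0.572, -0.254, -0.002], 0.89)]
notebook [([0.716, -0.073, 0.004], 0.73)]
ink_pad [([0.393, 0.106, 0.001], 0.67)]
eraser [([0.568, -0.255, 0.0], 0.66), ([0.539, -0.408, 0.003], 0.47)]
side [ 0.5543908  -0.92923421  0.46815266] [-1.95012391  0.02276108 -0.02361127] 383.371684130419
flask []
flask_mouth [([0.554, 0.028, 0.123], 0.65)]
thread_start [([0.562, 0.056, 0.117], 0.59)]
screw_lid [([0.528, 0.231, -0.001], 0.66)]
lid_handle [([0.525, 0.226, 0.052], 0.68)]
lid_lug [([0.554, 0.24, 0.006], 0.49)]
coaster [([0.573, -0.254, -0.0], 0.97), ([0.544, -0.114, -0.001], 0.84), ([0.541, -0.409, -0.003], 0.4)]
notebook [([0.716, -0.072, -0.0], 0.61)]
ink_pad [([0.395, 0.11, 0.001], 0.86)]
eraser [([0.538, -0.408, -0.0], 0.67), ([0.554, 0.028, 0.124], 0.19)]
```

View pics/top0.png

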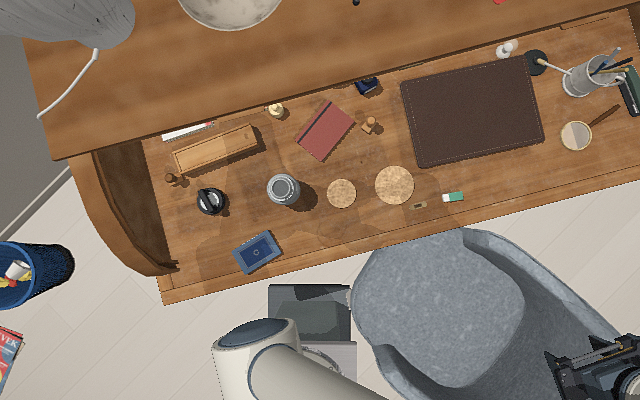

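View pics/side0.png

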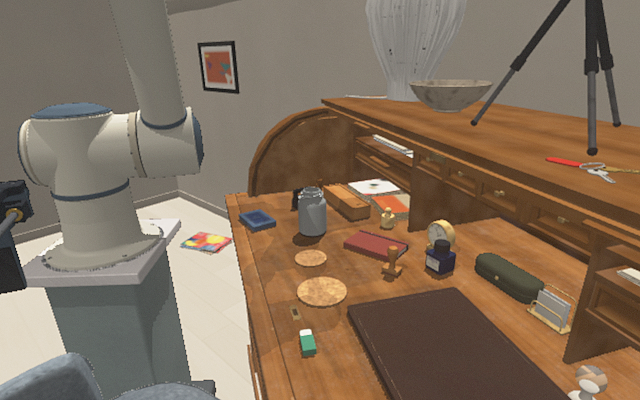

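```bash
cat > h.py <<'E'
from bench import bot
import cv2, numpy as np
from scipy.spatial.transform import Rotation as R
def cloud(p):
    K=np.array(p["intrinsics"]);d=p["depth"];v,u=np.indices(d.shape)
    c=np.stack([(u-K[0,2])*d/K[0,0],(v-K[1,2])*d/K[1,1],d],-1)
    w=c@R.from_euler("xyz",p["orientation"]).as_matrix().T+np.array(p["origin"])
    w[d==0]=np.nan
    return w
def near(w,xy,r,z0,z1):
    m=(np.hypot(w[...,0]-xy[0],w[...,1]-xy[1])<r)&(w[...,2]>z0)&(w[...,2]<z1)
    return w[m]
def circ(P):
    (x,y),r=cv2.minEnclosingCircle((P[:,:2]*1000).astype(np.float32)); return np.round([x/1000,y/1000,r/1000,np.median(P[:,2])],4)
def pca(P):
    c=P[:,:2].mean(0);w,V=np.linalg.eigh(np.cov((P[:,:2]-c).T));rect=cv2.minAreaRect((P[:,:2]*1000).astype(np.float32))
    return c.round(4),np.arctan2(V[1,1],V[0,1])%np.pi,rect
E
python3 - <<'E'
from h import *
for n in("top","side"):
    p=bot.capture(n);w=cloud(p)
    print(n,"neck",circ(near(w,(.555,.03),.06,.112,.14)),"body",circ(near(w,(.555,.03),.06,.02,.14)))
    P=near(w,(.526,.229),.06,.045,.08);print("handle",len(P),pca(P),P[:,2].max(),"lid",circ(near(w,(.526,.229),.06,.01,.08)))
    for k in((.572,-.254),(.547,-.115)): print("coaster",circ(near(w,k,.075,.003,.02)))
    for z in(.25,.35): pass
    T=w[(w[...,2]>.1)&(w[...,2]<.6)&(w[...,0]>.3)&(w[...,1]<.4)&(w[...,1]>-.35)]
    T=T[np.hypot(T[:,0]-.555,T[:,1]-.03)>.06]
    if len(T): print("tall",T.min(0),T.max(0),"near x<.75:",(T[:,0]<.72).sum(), T[np.argmin(T[:,0])])
    if n=="top":
        c=p["color"][:,:,::-1]
        a=cv2.resize(c[150:250,180:330],None,fx=4,fy=4,interpolation=2);b=cv2.resize(c[150:220,310:460],None,fx=4,fy=2.8,interpolation=2)
        cv2.imwrite("pics/crop1.png",np.vstack([a,b])[:600])
E
```

```text
top neck [0.5561 0.0283 0.03   0.1214] body [0.5559 0.0279 0.0389 0.1008]
handle 180 (array([0.5264, 0.2238]), np.float64(0.5184124173033222), ((526.7294311523438, 225.25132751464844), (64.05888366699219, 16.431276321411133), 29.99030876159668)) 0.06607113436154544 lid [0.5264 0.2255 0.0361 0.0284]
coaster [ 0.572  -0.2539  0.0749  0.0061]
coaster [ 0.547  -0.1153  0.0748  0.0047]
tall [ 0.34480974 -0.34994191  0.10002287] [0.91053982 0.39999061 0.59997052] near x<.75: 12221 [0.34480974 0.35563008 0.10182172]
side neck [0.5538 0.0288 0.0303 0.1188] body [0.5532 0.0258 0.0391 0.0788]
handle 62 (array([0.5135, 0.2169]), np.float64(0.5943321410054971), ((520.7213745117188, 224.39859008789062), (59.404903411865234, 16.75897216796875), 31.93672752380371)) 0.0630128692876396 lid [0.5155 0.228  0.0333 0.0426]
coaster [ 0.5686 -0.2572  0.0531  0.005 ]
coaster [ 0.5469 -0.1178  0.0402  0.0039]
tall [ 0.34543804 -0.3499973   0.10004692] [1.5619174  0.39999856 0.59957321] near x<.75: 4280 [0.34543804 0.35610524 0.10857621]
```

View pics/crop1.png

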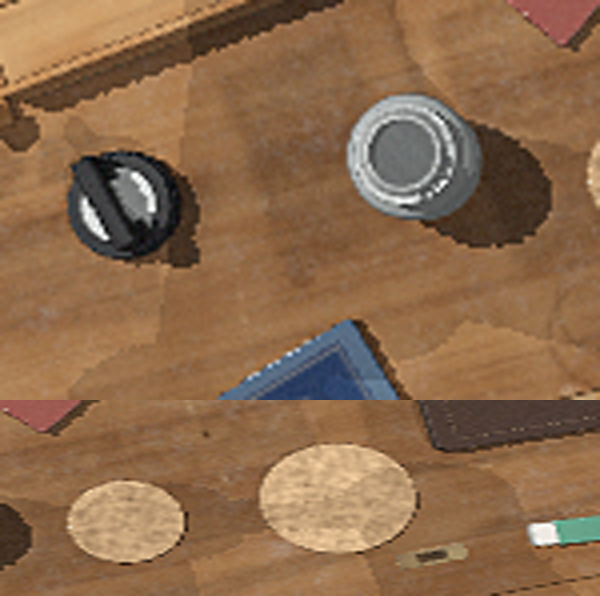

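The coaster candidates are (342,193), about 80 mm across, and (394,185), about 104 mm across. The larger one at (394,185) fits the 104 mm description, and the crop confirms it. Lid is at (210,201) with its handle at about 30°, the flask mouth at (282,188), and the path over the desk is clear.

>>> send_rows:
  newtons: 40
  steps:
    - {"rz":-0.218,"grip":1}
    - {"dx":0.07,"dy":-0.057}
    - {"dx":0.07,"dy":-0.057}
    - {"dx":0.07,"dy":-0.057}
    - {"dx":0.07,"dy":-0.057}
    - {"dx":0.07,"dy":-0.057}
    - {"dx":0.07,"dy":-0.057}
    - {"dx":0.07,"dy":-0.057}

```text
invalid input
```

>>> send_rows:
  steps:
    - {"dx":0.07,"dy":-0.057}
    - {"dx":0.07,"dy":-0.057}
    - {"dx":0.07,"dy":-0.057}
    - {"dx":0.07,"dy":-0.057}
    - {"dx":0.07,"dy":-0.057}
    - {"dx":0.07,"dy":-0.057}
    - {"dx":0.07,"dy":-0.057}
    - {"dx":0.07,"dy":-0.057}

```text
invalid input
```

```bash
cat >> h.py <<'E'
def go(x,y,z,yaw=None):
    s=bot.read_state();p=s["position"];t=s["tcp_rot"];M=R.from_euler("xyz",t).as_matrix()
    d=M.T@(np.array([x,y,z])-p)/.6
    print("t",round(s["time_s"],2),"pos",np.round(p,4),"rot",np.round(t,4),"F",np.round(s["ft_force"],1),"T",np.round(s["torque"],2),"gap",round(s["finger_gap"],3),round(s["grip_force"],1),"q6",round(s["qpos"][5],2))
    print("shift",d.round(4), "rz",None if yaw is None else round(-((yaw-t[2]+np.pi)%(2*np.pi)-np.pi)/(np.pi/4),4))
E
python3 - <<'E'
from h import *
go(.5265,.2258,.0465,.52)
p=bot.capture("top");w=cloud(p);s=bot.read_state()
m=(w[...,2]>.08)&(np.hypot(w[...,0]-.526,w[...,1]-.226)<.16)
for zz in (.08,.1,.12): 
  P=w[(w[...,2]>zz)&(w[...,2]<.16)&(np.hypot(w[...,0]-.526,w[...,1]-.226)<.17)]; print(zz,len(P),P[:,:].min(0) if len(P) else"",P.max(0) if len(P) else "")
E
```

```text
t 1.2 pos [ 0.2136 -0.5873  0.2249] rot [-3.1415 -0.      0.3488] F [-0.3  0.2 -0.4] T [ 0.02 -0.02  0.  ] gap 1.004 0.0 q6 -0.1
shift [ 0.9532 -1.0954  0.2974] rz -0.218
0.08 1179 [0.38562796 0.05652586 0.08005658] [0.576758   0.38983967 0.15990174]
0.1 885 [0.38562796 0.32126281 0.10002433] [0.576758   0.38983967 0.15990174]
0.12 603 [0.38562796 0.32126281 0.12000844] [0.576758   0.38983967 0.15990174]
```

Run:
```python
from h import *
for n in("top","side"):
  w=cloud(bot.capture(n))
  for x in np.arange(.36,.66,.03):
    P=w[(w[...,2]>.09)&(w[...,2]<.3)&(abs(w[...,0]-x)<.015)&(w[...,1]>.1)&(w[...,1]<.5)]
    if len(P): print(n,x.round(2),len(P),P[np.argmin(P[:,1])].round(3))
```

```text
top 0.36 256 [0.358 0.314 0.091]
top 0.39 469 [0.377 0.318 0.139]
top 0.42 568 [0.408 0.326 0.148]
top 0.45 682 [0.436 0.336 0.21 ]
top 0.48 764 [0.465 0.343 0.236]
top 0.51 813 [0.495 0.352 0.259]
top 0.54 877 [0.526 0.359 0.251]
top 0.57 871 [0.555 0.368 0.277]
top 0.6 855 [0.587 0.375 0.279]
top 0.63 461 [0.644 0.281 0.296]
top 0.66 183 [0.675 0.166 0.3  ]
side 0.36 124 [0.354 0.311 0.1  ]
side 0.39 267 [0.376 0.319 0.09 ]
side 0.42 358 [0.421 0.328 0.166]
side 0.45 410 [0.437 0.335 0.221]
side 0.48 460 [0.469 0.345 0.208]
side 0.51 472 [0.497 0.349 0.233]
side 0.54 481 [0.528 0.357 0.271]
side 0.57 491 [0.557 0.37  0.251]
side 0.6 493 [0.615 0.374 0.298]
side 0.63 502 [0.644 0.272 0.299]
side 0.66 469 [0.675 0.132 0.277]
```

>>> send_rows:
  newtons: 40
  steps:
    - {"rz":-0.218,"grip":1,"dx":0,"dy":0,"dz":0,"rx":0,"ry":0}
    - {"rz":0,"grip":1,"dx":0.07,"dy":-0.057,"dz":0,"rx":0,"ry":0}
    - {"rz":0,"grip":1,"dx":0.07,"dy":-0.057,"dz":0,"rx":0,"ry":0}
    - {"rz":0,"grip":1,"dx":0.07,"dy":-0.057,"dz":0,"rx":0,"ry":0}
    - {"rz":0,"grip":1,"dx":0.07,"dy":-0.057,"dz":0,"rx":0,"ry":0}
    - {"rz":0,"grip":1,"dx":0.07,"dy":-0.057,"dz":0,"rx":0,"ry":0}
    - {"rz":0,"grip":1,"dx":0.07,"dy":-0.057,"dz":0,"rx":0,"ry":0}
    - {"rz":0,"grip":1,"dx":0.07,"dy":-0.057,"dz":0,"rx":0,"ry":0}

```text
time_s: 2.35
position: [0.3502, -0.232, 0.2252]
tcp_rot: [3.141, -0.0, 0.52]
ft_force: [1.0, -0.3, -0.1]
finger_gap: 0.997
grip_force: 0.0
```

>>> send_rows:
  steps:
    - {"rz":0,"grip":1,"dx":0.07,"dy":-0.057,"dz":0,"rx":0,"ry":0}
    - {"rz":0,"grip":1,"dx":0.07,"dy":-0.057,"dz":0,"rx":0,"ry":0}
    - {"rz":0,"grip":1,"dx":0.07,"dy":-0.057,"dz":0,"rx":0,"ry":0}
    - {"rz":0,"grip":1,"dx":0.07,"dy":-0.057,"dz":0,"rx":0,"ry":0}
    - {"rz":0,"grip":1,"dx":0.07,"dy":-0.057,"dz":0,"rx":0,"ry":0}
    - {"rz":0,"grip":1,"dx":0.07,"dy":-0.057,"dz":0,"rx":0,"ry":0}
    - {"rz":0,"grip":1,"dx":0.07,"dy":-0.057,"dz":0,"rx":0,"ry":0}
    - {"rz":0,"grip":1,"dx":0.07,"dy":-0.057,"dz":0,"rx":0,"ry":0}

```text
time_s: 3.35
position: [0.5059, 0.1728, 0.2251]
tcp_rot: [3.141, -0.0, 0.52]
ft_force: [0.6, -2.5, -0.3]
finger_gap: 1.002
grip_force: 0.0
```

Run:
```python
from h import *
go(.5265,.2258,.0465,.52)
```

```text
t 3.35 pos [0.5059 0.1728 0.2251] rot [ 3.1414e+00 -4.0000e-04  5.2030e-01] F [ 0.6 -2.5 -0.3] T [-0.03 -0.04  0.01] gap 1.002 0.0 q6 1.27
shift [ 0.0736 -0.0597  0.2976] rz 0.0004
```

>>> send_rows:
  steps:
    - {"rz":0,"grip":1,"dx":0.0735,"dy":-0.06,"dz":0,"rx":0,"ry":0}
    - {"rz":0,"grip":1,"dx":0,"dy":0,"dz":0.07,"rx":0,"ry":0}
    - {"rz":0,"grip":1,"dx":0,"dy":0,"dz":0.07,"rx":0,"ry":0}
    - {"rz":0,"grip":1,"dx":0,"dy":0,"dz":0.07,"rx":0,"ry":0}
    - {"rz":0,"grip":1,"dx":0,"dy":0,"dz":0.05,"rx":0,"ry":0}
    - {"rz":0,"grip":1,"dx":0,"dy":0,"dz":0,"rx":0,"ry":0}

```text
time_s: 4.1
position: [0.5246, 0.2236, 0.0673]
tcp_rot: [-3.141, 0.004, 0.52]
ft_force: [0.3, -1.2, -0.5]
finger_gap: 1.005
grip_force: 0.0
```

Run:
```python
from h import *
go(.5265,.2258,.0465,.52)
```

```text
t 4.1 pos [0.5246 0.2236 0.0673] rot [-3.1407  0.0037  0.52  ] F [ 0.3 -1.2 -0.5] T [-0.08  0.02  0.02] gap 1.005 0.0 q6 1.35
shift [ 0.0047 -0.0015  0.0347] rz 0.0
```

>>> send_rows:
  newtons: 50
  steps:
    - {"rz":0,"grip":1,"dx":0.0045,"dy":-0.0015,"dz":0.035,"rx":0,"ry":0}
    - {"rz":0,"grip":0,"dx":0,"dy":0,"dz":0,"rx":0,"ry":0}
    - {"rz":0,"grip":0,"dx":0,"dy":0,"dz":0,"rx":0,"ry":0}
    - {"rz":0,"grip":0,"dx":0,"dy":0,"dz":0,"rx":0,"ry":0}
    - {"rz":0,"grip":0,"dx":0,"dy":0,"dz":0,"rx":0,"ry":0}
    - {"rz":0,"grip":0,"dx":0,"dy":0,"dz":0,"rx":0,"ry":0}
    - {"rz":0,"grip":0,"dx":0,"dy":0,"dz":0,"rx":0,"ry":0}
    - {"rz":0,"grip":0,"dx":0,"dy":0,"dz":0,"rx":0,"ry":0}

```text
time_s: 5.1
position: [0.5277, 0.2261, 0.0479]
tcp_rot: [3.142, 0.0, 0.52]
ft_force: [-0.5, -0.2, -0.1]
finger_gap: 0.263
grip_force: 0.0
```

Run:
```python
from h import *
go(.5265,.2258,.2,.52)
```

```text
t 5.1 pos [0.5277 0.2261 0.0479] rot [3.1416e+00 1.0000e-04 5.2000e-01] F [-0.5 -0.2 -0.1] T [ 0.   -0.   -0.04] gap 0.263 0.0 q6 1.35
shift [-0.002  -0.0005 -0.2535] rz 0.0
```

>>> send_rows:
  steps:
    - {"rz":0,"grip":0,"dx":0,"dy":0,"dz":0,"rx":0,"ry":0}
    - {"rz":0,"grip":0,"dx":0,"dy":0,"dz":0,"rx":0,"ry":0}
    - {"rz":0,"grip":0,"dx":0,"dy":0,"dz":0,"rx":0,"ry":0}
    - {"rz":0,"grip":0,"dx":0,"dy":0,"dz":0,"rx":0,"ry":0}
    - {"rz":0,"grip":0,"dx":0,"dy":0,"dz":-0.02,"rx":0,"ry":0}
    - {"rz":0,"grip":0,"dx":0,"dy":0,"dz":-0.08,"rx":0,"ry":0}
    - {"rz":0,"grip":0,"dx":0,"dy":0,"dz":-0.08,"rx":0,"ry":0}
    - {"rz":0,"grip":0,"dx":0,"dy":0,"dz":-0.087,"rx":0,"ry":0}

```text
time_s: 6.1
position: [0.5273, 0.226, 0.2104]
tcp_rot: [3.142, 0.0, 0.52]
ft_force: [1.0, 0.3, -2.0]
finger_gap: 0.173
grip_force: 50.0
```

Run:
```python
from h import *
p=bot.capture("side");w=cloud(p)
go(.5555,.0285,.208,1.15)
print(bot.place_of(p,"screw_lid")[:1],bot.place_of(p,"thread_start")[:2])
c=p["color"][:,:,::-1]
t=bot.capture("top");print(bot.place_of(t,"thread_start")[:2],bot.place_of(t,"flask_mouth")[:2],bot.place_of(t,"lid_lug")[:1])
cv2.imwrite("pics/lift.png",np.vstack([cv2.resize(c[130:255,240:400],None,fx=4,fy=4,interpolation=2)[:500]]))
```

```text
t 6.15 pos [0.5301 0.2269 0.2172] rot [ 3.1396 -0.0088  0.5201] F [3.8 1.3 7.9] T [ 0.13 -0.23 -0.03] gap 0.171 50.0 q6 1.35
shift [-0.1277  0.308   0.0149] rz -0.802
[{'position': [0.5275, 0.2277, 0.161], 'p': 0.71}] [{'position': [0.5632, 0.0515, 0.1148], 'p': 0.57}]
[{'position': [0.5621, 0.0594, 0.1147], 'p': 0.74}] [{'position': [0.5577, 0.0331, 0.1256], 'p': 0.83}] [{'position': [0.557, 0.2453, 0.1674], 'p': 0.68}]
```

View pics/lift.png

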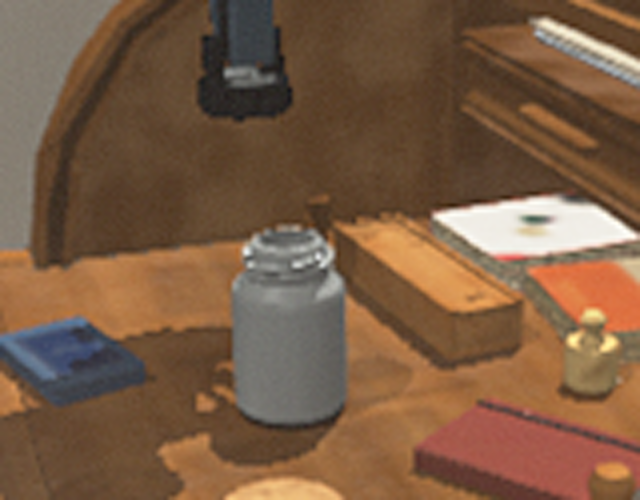

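>>> send_rows:
  steps:
    - {"rz":0,"grip":0,"dx":-0.031,"dy":0.077,"dz":0,"rx":0,"ry":0}
    - {"rz":0,"grip":0,"dx":-0.031,"dy":0.077,"dz":0,"rx":0,"ry":0}
    - {"rz":0,"grip":0,"dx":-0.031,"dy":0.077,"dz":0,"rx":0,"ry":0}
    - {"rz":0,"grip":0,"dx":-0.031,"dy":0.077,"dz":0,"rx":0,"ry":0}
    - {"rz":-0.194,"grip":0,"dx":0,"dy":0,"dz":0,"rx":0,"ry":0}
    - {"rz":-0.194,"grip":0,"dx":0,"dy":0,"dz":0,"rx":0,"ry":0}
    - {"rz":-0.194,"grip":0,"dx":0,"dy":0,"dz":0,"rx":0,"ry":0}
    - {"rz":-0.194,"grip":0,"dx":0,"dy":0,"dz":0,"rx":0,"ry":0}

```text
time_s: 7.45
position: [0.5543, 0.0288, 0.2069]
tcp_rot: [-3.139, 0.001, 1.134]
ft_force: [0.3, 0.6, -1.1]
finger_gap: 0.173
grip_force: 50.0
```

Run:
```python
from h import *
bot.capture("top")
go(.5555,.0285,.208,1.13)
for n in("side","top"):
    p=bot.capture(n);w=cloud(p)
    for k in("screw_lid","lid_handle","flask_mouth","flask","thread_start"):
        print(n,k,[(np.round(d["position"],4).tolist(),round(d["p"],2)) for d in bot.place_of(p,k)[:2]])
    L=near(w,(.5555,.0285),.05,.155,.185); print("skirt",len(L),np.round([L.min(0),L.max(0)],4).tolist())
    L=near(w,(.5555,.0285),.06,.02,.095); print("body",len(L),np.round([L.min(0),L.max(0)],4).tolist())
    if n=="side": cv2.imwrite("pics/over.png",cv2.resize(p["color"][140:250,260:370,::-1],None,fx=5,fy=5,interpolation=2))
go(.5555,.0285,.208,1.13)
```

```text
t 7.5 pos [0.5543 0.0288 0.2069] rot [-3.1393e+00  9.0000e-04  1.1425e+00] F [-0.1 -0.4 -0.1] T [ 0.01 -0.07 -0.02] gap 0.174 50.0 q6 0.37
shift [ 0.0004  0.002  -0.0019] rz 0.0159
side screw_lid [([0.5562, 0.0301, 0.1583], 0.68)]
side lid_handle [([0.55, 0.0311, 0.2109], 0.66)]
side flask_mouth [([0.5547, 0.0323, 0.1257], 0.66)]
side flask [([0.5547, 0.0314, 0.0017], 0.87)]
side thread_start [([0.5645, 0.0519, 0.1167], 0.77)]
skirt 297 [[0.5159, -0.0109, 0.1585], [0.5866, 0.0478, 0.185]]
body 749 [[0.5143, -0.012, 0.0201], [0.5921, 0.0363, 0.095]]
top screw_lid [([0.717, -0.0723, 0.003], 0.43)]
top lid_handle []
top flask_mouth []
top flask [([0.7166, -0.0733, 0.0022], 0.27)]
top thread_start []Traceback (most recent call last):
  File "<stdin>", line 8, in <module>
    return umr_minimum(a, axis, None, out, keepdims, initial, where)
ValueError: zero-size array to reduction operation minimum which has no identity
```

View pics/over.png

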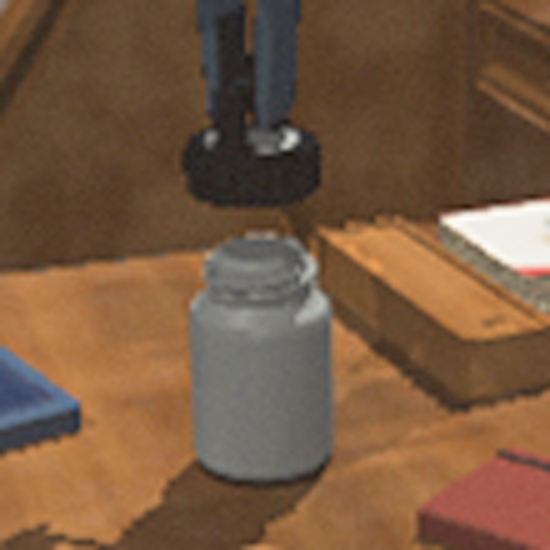

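>>> send_rows:
  steps:
    - {"rz":0,"grip":0,"dx":0.005,"dy":0.0013,"dz":0.03,"rx":0,"ry":0}
    - {"rz":0,"grip":0,"dx":0,"dy":0,"dz":0.025,"rx":0,"ry":0}
    - {"rz":0,"grip":0,"dx":0,"dy":0,"dz":0.003,"rx":0,"ry":0}
    - {"rz":0,"grip":0,"dx":0,"dy":0,"dz":0.003,"rx":0,"ry":0}
    - {"rz":0,"grip":0,"dx":0,"dy":0,"dz":0.003,"rx":0,"ry":0}
    - {"rz":0,"grip":0,"dx":0,"dy":0,"dz":0.003,"rx":0,"ry":0}
    - {"rz":0,"grip":0,"dx":0,"dy":0,"dz":0,"rx":0,"ry":0}

```text
time_s: 8.98
position: [0.5569, 0.0312, 0.168]
tcp_rot: [3.142, -0.0, 1.129]
ft_force: [-0.5, 0.6, -1.6]
finger_gap: 0.171
grip_force: 50.0
```

Run:
```python
from h import *
go(.5563,.0310,.164,1.13)
```

```text
t 8.97 pos [0.5569 0.0312 0.168 ] rot [ 3.1415 -0.      1.1294] F [-0.5  0.6 -1.6] T [-0.03 -0.05 -0.06] gap 0.171 50.0 q6 0.39
shift [-0.0007 -0.0008  0.0066] rz -0.0007
```

>>> send_rows:
  steps:
    - {"rz":0,"grip":0,"dx":0,"dy":0,"dz":0.003,"rx":0,"ry":0}
    - {"rz":0,"grip":0,"dx":0,"dy":0,"dz":0.003,"rx":0,"ry":0}
    - {"rz":0,"grip":0,"dx":0,"dy":0,"dz":0,"rx":0,"ry":0}

```text
time_s: 9.35
position: [0.5568, 0.0312, 0.1642]
tcp_rot: [-3.141, 0.0, 1.129]
ft_force: [-0.8, -0.2, -0.5]
finger_gap: 0.171
grip_force: 50.0
```

Run:
```python
from h import *
go(.5563,.0310,.164,1.13)
```

```text
t 9.35 pos [0.5568 0.0312 0.1642] rot [-3.1413e+00  1.0000e-04  1.1295e+00] F [-0.8 -0.2 -0.5] T [ 0.02  0.02 -0.03] gap 0.171 50.0 q6 0.39
shift [-0.0007 -0.0007  0.0003] rz -0.0007
```

>>> send_rows:
  steps:
    - {"rz":0,"grip":0,"dx":0,"dy":0,"dz":0.002,"rx":0,"ry":0}
    - {"rz":0,"grip":0,"dx":0,"dy":0,"dz":0.002,"rx":0,"ry":0}
    - {"rz":0,"grip":0,"dx":0,"dy":0,"dz":0,"rx":0,"ry":0}

```text
time_s: 9.72
position: [0.5573, 0.0312, 0.1629]
tcp_rot: [3.14, -0.0, 1.13]
ft_force: [-3.7, 0.4, 15.4]
finger_gap: 0.172
grip_force: 50.0
```

>>> send_rows:
  steps:
    - {"rz":-0.13,"grip":0,"dx":0,"dy":0,"dz":-0.0005,"rx":0,"ry":0}
    - {"rz":-0.13,"grip":0,"dx":0,"dy":0,"dz":-0.0005,"rx":0,"ry":0}
    - {"rz":0,"grip":0,"dx":0,"dy":0,"dz":0,"rx":0,"ry":0}

```text
time_s: 10.1
position: [0.5575, 0.031, 0.1635]
tcp_rot: [3.14, -0.0, 1.335]
ft_force: [-2.4, -1.1, 13.0]
finger_gap: 0.173
grip_force: 50.0
```

Run:
```python
from h import *
go(.5563,.0310,.162,1.13)
```

```text
t 10.1 pos [0.5575 0.031  0.1635] rot [ 3.1399e+00 -1.0000e-04  1.3355e+00] F [-2.4 -1.1 13. ] T [-0.35  0.4   0.13] gap 0.173 50.0 q6 0.18
shift [-0.0005 -0.0019  0.0025] rz 0.2616
```

>>> send_rows:
  steps:
    - {"rz":-0.13,"grip":0,"dx":0,"dy":0,"dz":0,"rx":0,"ry":0}
    - {"rz":-0.13,"grip":0,"dx":0,"dy":0,"dz":0,"rx":0,"ry":0}
    - {"rz":0,"grip":0,"dx":0,"dy":0,"dz":0,"rx":0,"ry":0}

```text
time_s: 10.48
position: [0.557, 0.0311, 0.1632]
tcp_rot: [3.141, 0.0, 1.54]
ft_force: [-2.6, 1.0, 11.4]
finger_gap: 0.172
grip_force: 50.0
```

Run:
```python
from h import *
go(.5563,.0310,.162,1.13)
```

```text
t 10.47 pos [0.557  0.0311 0.1632] rot [3.1411e+00 2.0000e-04 1.5397e+00] F [-2.6  1.  11.4] T [-0.12  0.87 -0.09] gap 0.172 50.0 q6 -0.02
shift [-0.0003 -0.0011  0.002 ] rz 0.5217
```

>>> send_rows:
  steps:
    - {"rz":-0.13,"grip":0,"dx":0,"dy":0,"dz":0,"rx":0,"ry":0}
    - {"rz":-0.13,"grip":0,"dx":0,"dy":0,"dz":0,"rx":0,"ry":0}
    - {"rz":0,"grip":0,"dx":0,"dy":0,"dz":0,"rx":0,"ry":0}

```text
time_s: 10.85
position: [0.5569, 0.031, 0.1625]
tcp_rot: [-3.141, 0.0, 1.742]
ft_force: [-0.3, -2.5, -0.1]
finger_gap: 0.172
grip_force: 50.0
```

Run:
```python
from h import *
go(.5563,.0310,.162,1.13)
```

```text
t 10.85 pos [0.5569 0.031  0.1625] rot [-3.1414e+00  3.0000e-04  1.7417e+00] F [-0.3 -2.5 -0.1] T [-0.44 -0.    0.03] gap 0.172 50.0 q6 -0.22
shift [ 0.0001 -0.0009  0.0008] rz 0.7788
```

>>> send_rows:
  steps:
    - {"rz":0,"grip":0,"dx":0,"dy":0,"dz":0.003,"rx":0,"ry":0}
    - {"rz":0,"grip":0,"dx":0,"dy":0,"dz":0.003,"rx":0,"ry":0}
    - {"rz":0,"grip":0,"dx":0,"dy":0,"dz":0,"rx":0,"ry":0}

```text
time_s: 11.22
position: [0.5569, 0.0312, 0.1587]
tcp_rot: [-3.141, -0.0, 1.741]
ft_force: [-0.7, -1.9, -1.3]
finger_gap: 0.17
grip_force: 50.0
```

Run:
```python
from h import *
go(.5563,.0310,.158,1.13)
```

```text
t 11.22 pos [0.5569 0.0312 0.1587] rot [-3.1413e+00 -1.0000e-04  1.7413e+00] F [-0.7 -1.9 -1.3] T [-0.37  0.11 -0.02] gap 0.17 50.0 q6 -0.22
shift [-0.0001 -0.001   0.0011] rz 0.7784
```

>>> send_rows:
  steps:
    - {"rz":0.13,"grip":0,"dx":0,"dy":0,"dz":0.001,"rx":0,"ry":0}
    - {"rz":0.13,"grip":0,"dx":0,"dy":0,"dz":0.001,"rx":0,"ry":0}
    - {"rz":0.13,"grip":0,"dx":0,"dy":0,"dz":0.0006,"rx":0,"ry":0}
    - {"rz":0.13,"grip":0,"dx":0,"dy":0,"dz":0.0006,"rx":0,"ry":0}
    - {"rz":0,"grip":0,"dx":0,"dy":0,"dz":0,"rx":0,"ry":0}

```text
time_s: 11.85
position: [0.5567, 0.0313, 0.157]
tcp_rot: [-3.141, -0.0, 1.334]
ft_force: [-3.5, 0.2, 2.2]
finger_gap: 0.17
grip_force: 50.0
```

Run:
```python
from h import *
go(.5563,.0310,.158,1.13)
```

```text
t 11.85 pos [0.5567 0.0313 0.157 ] rot [-3.1410e+00 -1.0000e-04  1.3338e+00] F [-3.5  0.2  2.2] T [-0.18  0.69 -0.03] gap 0.17 50.0 q6 0.19
shift [-0.0007 -0.0005 -0.0016] rz 0.2595
```

>>> send_rows:
  steps:
    - {"rz":0.15,"grip":0,"dx":0,"dy":0,"dz":0.00065,"rx":0,"ry":0}
    - {"rz":0.15,"grip":0,"dx":0,"dy":0,"dz":0.00065,"rx":0,"ry":0}
    - {"rz":0.15,"grip":0,"dx":0,"dy":0,"dz":0.00065,"rx":0,"ry":0}
    - {"rz":0.15,"grip":0,"dx":0,"dy":0,"dz":0.00065,"rx":0,"ry":0}
    - {"rz":0.15,"grip":0,"dx":0,"dy":0,"dz":0.00065,"rx":0,"ry":0}
    - {"rz":0.15,"grip":0,"dx":0,"dy":0,"dz":0.00065,"rx":0,"ry":0}
    - {"rz":0,"grip":0,"dx":0,"dy":0,"dz":0,"rx":0,"ry":0}

```text
time_s: 12.72
position: [0.5576, 0.0317, 0.155]
tcp_rot: [3.141, -0.002, 0.628]
ft_force: [0.7, 3.4, 4.1]
finger_gap: 0.17
grip_force: 50.0
```

Run:
```python
from h import *
go(.5563,.0310,.158,1.13)
```

```text
t 12.72 pos [0.5576 0.0317 0.155 ] rot [ 3.1414e+00 -1.6000e-03  6.2840e-01] F [0.7 3.4 4.1] T [ 0.74 -0.04 -0.09] gap 0.17 50.0 q6 0.89
shift [-0.0023 -0.0003 -0.005 ] rz -0.6386
```

>>> send_rows:
  steps:
    - {"rz":0.15,"grip":0,"dx":0,"dy":0,"dz":0.00065,"rx":0,"ry":0}
    - {"rz":0.15,"grip":0,"dx":0,"dy":0,"dz":0.00065,"rx":0,"ry":0}
    - {"rz":0.15,"grip":0,"dx":0,"dy":0,"dz":0.00065,"rx":0,"ry":0}
    - {"rz":0.15,"grip":0,"dx":0,"dy":0,"dz":0.00065,"rx":0,"ry":0}
    - {"rz":0.15,"grip":0,"dx":0,"dy":0,"dz":0.00065,"rx":0,"ry":0}
    - {"rz":0,"grip":0,"dx":0,"dy":0,"dz":0,"rx":0,"ry":0}

```text
time_s: 13.48
position: [0.5579, 0.0315, 0.1532]
tcp_rot: [-3.141, -0.002, 0.04]
ft_force: [1.1, 2.0, 4.8]
finger_gap: 0.171
grip_force: 50.0
```

Run:
```python
from h import *
go(.5563,.0310,.158,1.13)
```

```text
t 13.47 pos [0.5579 0.0315 0.1532] rot [-3.1412e+00 -2.1000e-03  3.9800e-02] F [1.1 2.  4.8] T [ 0.45 -0.2  -0.15] gap 0.171 50.0 q6 1.48
shift [-0.0026  0.0006 -0.008 ] rz -1.388
```

>>> send_rows:
  steps:
    - {"rz":0.13,"grip":0,"dx":0,"dy":0,"dz":0.001,"rx":0,"ry":0}
    - {"rz":0.13,"grip":0,"dx":0,"dy":0,"dz":0.001,"rx":0,"ry":0}
    - {"rz":0,"grip":0,"dx":0,"dy":0,"dz":0,"rx":0,"ry":0}

```text
time_s: 13.85
position: [0.558, 0.0314, 0.1523]
tcp_rot: [-3.141, -0.002, -0.164]
ft_force: [0.0, 1.2, 11.5]
finger_gap: 0.172
grip_force: 50.0
```

Run:
```python
from h import *
go(.5563,.0310,.158,1.13)
```

```text
t 13.85 pos [0.558  0.0314 0.1523] rot [-3.1409e+00 -2.5000e-03 -1.6410e-01] F [ 0.   1.2 11.5] T [ 0.36  0.03 -0.13] gap 0.172 50.0 q6 1.68
shift [-0.0027  0.001  -0.0094] rz -1.6477
```

>>> send_rows:
  steps:
    - {"rz":0.13,"grip":0,"dx":0,"dy":0,"dz":0.001,"rx":0,"ry":0}
    - {"rz":0.13,"grip":0,"dx":0,"dy":0,"dz":0.0005,"rx":0,"ry":0}
    - {"rz":0,"grip":0,"dx":0,"dy":0,"dz":0,"rx":0,"ry":0}

```text
time_s: 14.22
position: [0.5584, 0.0312, 0.152]
tcp_rot: [-3.14, -0.003, -0.368]
ft_force: [-1.7, 0.7, 19.3]
finger_gap: 0.171
grip_force: 50.0
```

Run:
```python
from h import *
go(.5563,.0310,.158,1.13)
p=bot.capture("side")
for k in("screw_lid","flask","thread_start","lid_lug"): print(k,[(np.round(d["position"],4).tolist(),round(d["p"],2)) for d in bot.place_of(p,k)[:2]])
w=cloud(p)
cv2.imwrite("pics/home.png",cv2.resize(p["color"][140:250,260:370,::-1],None,fx=5,fy=5,interpolation=2))
```

```text
t 14.22 pos [0.5584 0.0312 0.152 ] rot [-3.1404 -0.0033 -0.3682] F [-1.7  0.7 19.3] T [ 0.09  0.39 -0.2 ] gap 0.171 50.0 q6 1.89
shift [-0.0031  0.0015 -0.0099] rz -1.9076
screw_lid [([0.5605, 0.0334, 0.104], 0.92)]
flask [([0.5574, 0.0328, 0.0005], 0.55)]
thread_start [([0.5683, 0.055, 0.1181], 0.8), ([0.5387, -0.4096, 0.0005], 0.46)]
lid_lug []
```

View pics/home.png

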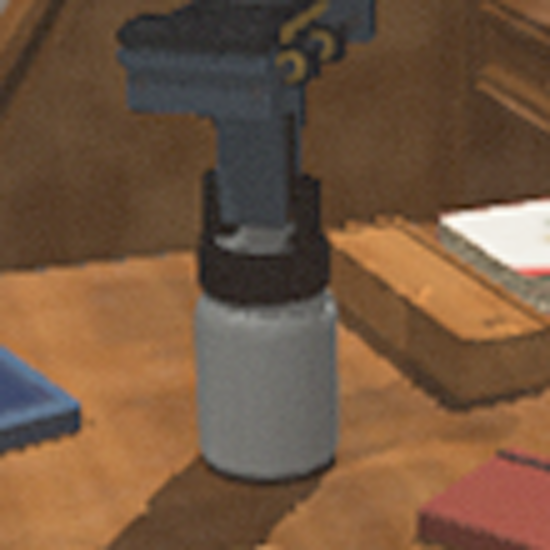

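>>> send_rows:
  steps:
    - {"rz":0,"grip":0,"dx":0,"dy":0,"dz":0.001,"rx":0,"ry":0}
    - {"rz":0.13,"grip":0,"dx":0,"dy":0,"dz":0.0005,"rx":0,"ry":0}
    - {"rz":0.1,"grip":0,"dx":0,"dy":0,"dz":0,"rx":0,"ry":0}
    - {"rz":0,"grip":0,"dx":0,"dy":0,"dz":0,"rx":0,"ry":0}

```text
time_s: 14.98
position: [0.5589, 0.031, 0.1519]
tcp_rot: [-3.139, -0.005, -0.548]
ft_force: [-2.3, -1.5, 29.9]
finger_gap: 0.175
grip_force: 50.0
```

Run:
```python
from h import *
go(.571,-.255,.19,-.6)
```

```text
t 14.97 pos [0.5589 0.031  0.1519] rot [-3.1392 -0.0045 -0.5484] F [-2.3 -1.5 29.9] T [-0.01  0.66 -0.07] gap 0.175 50.0 q6 2.07
shift [ 0.266   0.3962 -0.0633] rz 0.0656
```

>>> send_rows:
  newtons: 60
  steps:
    - {"rz":0,"grip":0,"dx":0,"dy":0,"dz":-0.003,"rx":0,"ry":0}
    - {"rz":0,"grip":0,"dx":0,"dy":0,"dz":-0.01,"rx":0,"ry":0}
    - {"rz":0,"grip":0,"dx":0,"dy":0,"dz":-0.02,"rx":0,"ry":0}
    - {"rz":0,"grip":0,"dx":0,"dy":0,"dz":-0.03,"rx":0,"ry":0}
    - {"rz":0,"grip":0,"dx":0,"dy":0,"dz":-0.02,"rx":0,"ry":0}
    - {"rz":0,"grip":0,"dx":0,"dy":0,"dz":0,"rx":0,"ry":0}
    - {"rz":0,"grip":0,"dx":0,"dy":0,"dz":0,"rx":0,"ry":0}

```text
time_s: 15.85
position: [0.5565, 0.0312, 0.199]
tcp_rot: [3.141, 0.001, -0.551]
ft_force: [-0.4, -0.6, -8.5]
finger_gap: 0.168
grip_force: 60.0
```

Run:
```python
from h import *
go(.571,-.255,.2,-.55)
p=bot.capture("side");w=cloud(p)
for k in("screw_lid","flask","coaster"): print(k,[(np.round(d["position"],4).tolist(),round(d["p"],2)) for d in bot.place_of(p,k)[:2]])
cv2.imwrite("pics/hang.png",cv2.resize(p["color"][110:250,260:370,::-1],None,fx=4,fy=4,interpolation=2))
```

```text
t 15.85 pos [0.5565 0.0312 0.199 ] rot [ 3.1411e+00  9.0000e-04 -5.5110e-01] F [-0.4 -0.6 -8.5] T [ 0.06  0.07 -0.01] gap 0.168 60.0 q6 2.07
shift [ 0.2703  0.3937 -0.0017] rz -0.0014
screw_lid [([0.5812, 0.0145, 0.1522], 0.67)]
flask [([0.5566, 0.0342, 0.0445], 0.59)]
coaster [([0.5714, -0.2554, -0.0015], 0.91), ([0.5439, -0.1141, -0.0011], 0.72)]
```

View pics/hang.png

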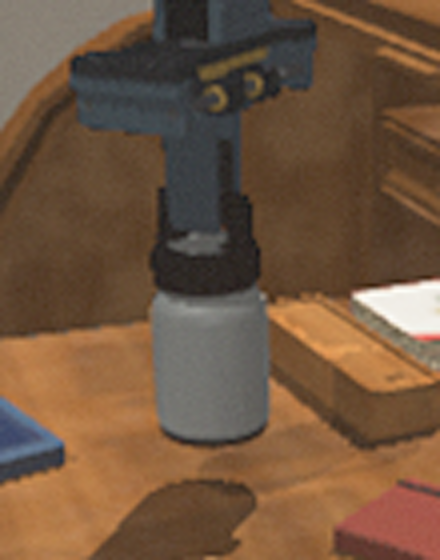

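>>> send_rows:
  steps:
    - {"rz":0,"grip":0,"dx":0.017,"dy":0.025,"dz":0,"rx":0,"ry":0}
    - {"rz":0,"grip":0,"dx":0.034,"dy":0.0495,"dz":0,"rx":0,"ry":0}
    - {"rz":0,"grip":0,"dx":0.0425,"dy":0.062,"dz":0,"rx":0,"ry":0}
    - {"rz":0,"grip":0,"dx":0.0425,"dy":0.062,"dz":0,"rx":0,"ry":0}
    - {"rz":0,"grip":0,"dx":0.0425,"dy":0.062,"dz":0,"rx":0,"ry":0}
    - {"rz":0,"grip":0,"dx":0.0425,"dy":0.062,"dz":0,"rx":0,"ry":0}
    - {"rz":0,"grip":0,"dx":0.034,"dy":0.0495,"dz":0,"rx":0,"ry":0}
    - {"rz":0,"grip":0,"dx":0.017,"dy":0.025,"dz":0,"rx":0,"ry":0}

```text
time_s: 17.05
position: [0.5708, -0.2599, 0.1992]
tcp_rot: [3.141, -0.0, -0.553]
ft_force: [-0.6, 2.2, -9.0]
finger_gap: 0.172
grip_force: 60.0
```

>>> send_rows:
  steps:
    - {"rz":0,"grip":0,"dx":0,"dy":0,"dz":0,"rx":0,"ry":0}
    - {"rz":0,"grip":0,"dx":0,"dy":0,"dz":0,"rx":0,"ry":0}

```text
time_s: 17.3
position: [0.5709, -0.2566, 0.1993]
tcp_rot: [-3.141, 0.001, -0.551]
ft_force: [-0.4, 0.7, -8.8]
finger_gap: 0.172
grip_force: 60.0
```

Run:
```python
from h import *
go(.571,-.2565,.157,-.55)
p=bot.capture("side");w=cloud(p)
for k in("screw_lid","flask","coaster"): print(k,[(np.round(d["position"],4).tolist(),round(d["p"],2)) for d in bot.place_of(p,k)[:2]])
L=near(w,(.571,-.2565),.05,.06,.14); print("body",len(L),np.round([L.min(0),L.max(0)],4).tolist())
cv2.imwrite("pics/over2.png",cv2.resize(p["color"][140:340,240:400,::-1],None,fx=3,fy=3,interpolation=2))
```

```text
t 17.3 pos [ 0.5709 -0.2566  0.1993] rot [-3.1413e+00  9.0000e-04 -5.5110e-01] F [-0.4  0.7 -8.8] T [0.06 0.05 0.03] gap 0.172 60.0 q6 1.6
shift [ 0.0001 -0.0002  0.0705] rz -0.0014
screw_lid [([0.5719, -0.2567, 0.151], 0.76)]
flask [([0.5705, -0.2561, 0.045], 0.86)]
coaster [([0.5725, -0.255, -0.0023], 0.82), ([0.547, -0.1149, -0.0004], 0.58)]
body 1470 [[0.5308, -0.2982, 0.0602], [0.6076, -0.2542, 0.14]]
```

View pics/over2.png

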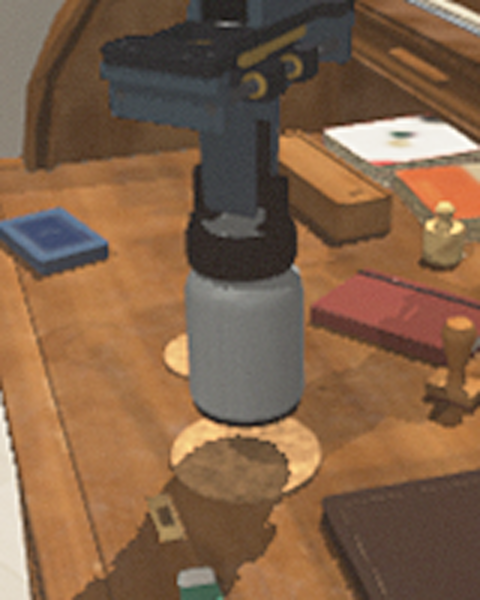

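>>> send_rows:
  steps:
    - {"rz":0,"grip":0,"dx":0,"dy":0,"dz":0.015,"rx":0,"ry":0}
    - {"rz":0,"grip":0,"dx":0,"dy":0,"dz":0.02,"rx":0,"ry":0}
    - {"rz":0,"grip":0,"dx":0,"dy":0,"dz":0.015,"rx":0,"ry":0}
    - {"rz":0,"grip":0,"dx":0,"dy":0,"dz":0.01,"rx":0,"ry":0}
    - {"rz":0,"grip":0,"dx":0,"dy":0,"dz":0.003,"rx":0,"ry":0}
    - {"rz":0,"grip":0,"dx":0,"dy":0,"dz":0.002,"rx":0,"ry":0}
    - {"rz":0,"grip":0,"dx":0,"dy":0,"dz":0.002,"rx":0,"ry":0}
    - {"rz":0,"grip":0,"dx":0,"dy":0,"dz":0.001,"rx":0,"ry":0}

```text
time_s: 18.5
position: [0.5713, -0.2573, 0.1588]
tcp_rot: [-3.142, -0.0, -0.551]
ft_force: [0.8, 0.1, -7.8]
finger_gap: 0.171
grip_force: 60.0
```

>>> send_rows:
  steps:
    - {"rz":0,"grip":0,"dx":0,"dy":0,"dz":0.001,"rx":0,"ry":0}
    - {"rz":0,"grip":0,"dx":0,"dy":0,"dz":0,"rx":0,"ry":0}

```text
time_s: 18.75
position: [0.5715, -0.2573, 0.1585]
tcp_rot: [-3.141, -0.001, -0.551]
ft_force: [1.2, 0.3, -4.5]
finger_gap: 0.171
grip_force: 60.0
```

>>> send_rows:
  steps:
    - {"rz":0,"grip":0,"dx":0,"dy":0,"dz":0.001,"rx":0,"ry":0}
    - {"rz":0,"grip":0,"dx":0,"dy":0,"dz":0.001,"rx":0,"ry":0}
    - {"rz":0,"grip":0,"dx":0,"dy":0,"dz":0,"rx":0,"ry":0}

```text
time_s: 19.12
position: [0.5716, -0.2573, 0.1573]
tcp_rot: [-3.141, -0.001, -0.551]
ft_force: [3.0, 1.1, 1.7]
finger_gap: 0.173
grip_force: 60.0
```

>>> send_rows:
  steps:
    - {"rz":0,"grip":0.6,"dx":0,"dy":0,"dz":0,"rx":0,"ry":0}
    - {"rz":0,"grip":0.6,"dx":0,"dy":0,"dz":0,"rx":0,"ry":0}
    - {"rz":0,"grip":0.6,"dx":0,"dy":0,"dz":0,"rx":0,"ry":0}
    - {"rz":0,"grip":0.6,"dx":0,"dy":0,"dz":0,"rx":0,"ry":0}
    - {"rz":0,"grip":0.6,"dx":0,"dy":0,"dz":0,"rx":0,"ry":0}

```text
time_s: 19.75
position: [0.5712, -0.2572, 0.1569]
tcp_rot: [3.142, 0.0, -0.551]
ft_force: [-0.7, -0.1, 0.3]
finger_gap: 0.597
grip_force: 0.0
```

>>> send_rows:
  steps:
    - {"rz":0,"grip":0.6,"dx":0,"dy":0,"dz":-0.02,"rx":0,"ry":0}
    - {"rz":0,"grip":0.6,"dx":0,"dy":0,"dz":-0.05,"rx":0,"ry":0}
    - {"rz":0,"grip":0.6,"dx":0,"dy":0,"dz":-0.07,"rx":0,"ry":0}
    - {"rz":0,"grip":0.6,"dx":0,"dy":0,"dz":-0.05,"rx":0,"ry":0}
    - {"rz":0,"grip":0.6,"dx":0,"dy":0,"dz":0,"rx":0,"ry":0}
    - {"rz":0,"grip":0.6,"dx":0,"dy":0,"dz":0,"rx":0,"ry":0}

```text
time_s: 20.5
position: [0.571, -0.2571, 0.2708]
tcp_rot: [3.142, 0.0, -0.551]
ft_force: [-0.3, 0.6, -0.1]
finger_gap: 0.598
grip_force: 0.0
```

Run:
```python
from h import *
go(.571,-.2565,.157,-.55)
p=bot.capture("side");w=cloud(p)
for k in("screw_lid","flask","lid_handle"): print(k,[(np.round(d["position"],4).tolist(),round(d["p"],2)) for d in bot.place_of(p,k)[:2]])
c=w[...,2][(np.hypot(w[...,0]-.571,w[...,1]+.2565)<.05)&(w[...,2]<.185)]; print("handle top",np.percentile(c,[99,100]),"expect",.005+.1045+.0615)
cv2.imwrite("pics/end.png",cv2.resize(p["color"][160:340,240:400,::-1],None,fx=3,fy=3,interpolation=2))
```

```text
t 20.5 pos [ 0.571  -0.2571  0.2708] rot [ 3.1416e+00  3.0000e-04 -5.5130e-01] F [-0.3  0.6 -0.1] T [ 0.07 -0.03 -0.  ] gap 0.598 0.0 q6 1.6
shift [-0.0004 -0.0009  0.1897] rz -0.0016
screw_lid [([0.5738, -0.2549, 0.1089], 0.76)]
flask []
lid_handle [([0.5675, -0.2588, 0.1644], 0.6)]
handle top [0.17108722 0.17208859] expect 0.17099999999999999
```

View pics/end.png

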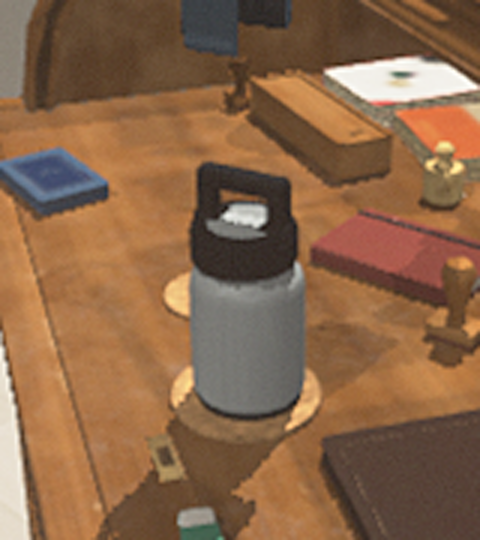

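The closed flask stands upright and centred on the larger coaster. The top of the handle reads 171 mm, which matches a lid screwed fully home.

```bash
python3 -c "
from bench import bot
print(bot.hand_in())"
```

```text
the job is handed in; nothing more can be done
None
```

The lid is screwed home and the flask is standing upright on the larger cork coaster with the gripper clear; the job is handed in at about 20.5 s, but no verdict came back.

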